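# Rattle check of a radio unit

## Robot

A 6-joint arm with a two-finger parallel gripper is mounted at the origin on the work surface. World frame = base frame: x ahead of the robot, y to its left, z up, the work surface at z = 0. Lengths are in m, angles in degrees, forces in N, time in s.
With the tool pointing down it reaches from about 0.35 to 0.875 m from the base axis. Payload 4.2 kg.
Tool frame: the origin (TCP) lies midway between the tips of the shut fingers; the grasp point (between the pads) lies 19 mm behind it; z points along the fingers, y is the line along which they close (so a half turn about z gives the same grasp; the last joint's range is limited). The gripper opens to 85 mm and grips with 20 to 120 N. Pads are 22 mm wide; open, the fingers measure 114 mm over their backs; the gripper's body (76 mm by 85 mm) begins 54 mm behind the grasp point. The pads swing forward as they close: fully open they stand 13 mm farther back than shut.
Start: joints at [-55.141, 22.042, 0.453, 0, -68.411, -14.817], TCP at [0.214, -0.587, 0.231] pointing down, gripper open.
Joint ranges: [-179.83, 179.83], [-69.29, 118.12], [-61.27, 80.66], [-181.25, 117.63], [-171.15, -9.14], [-177.46, 177.46]. Speed limits (degrees/s): [159.86, 159.86, 180, 180, 180, 180].

## Interface

Orientations are given as a 3x3 rotation matrix whose columns are the frame's x, y, z axes.
In Python, from cell import * gives the robot as it stands.
- The arm moves only by the tool play_rows, never from a script. Its argument "increments" is a list of rows, each a list of 3 entries, a list of its own where there are three numbers: the shift along the tool's x, y, z in m, then the turn, a rotation vector about the tool's x, y, z in rad, then the opening, from -1 (shut) to 1 (fully open). In form: [[[tx, ty, tz], [ax, ay, az], fingers], ...]. A call has 1 to 10 rows; each row is the pose to reach, as a shift and turn from the pose commanded when the call began, along the tool's axes at that moment; what a row does not reach only later rows make up. A row lasts 1/8 s, in which the tool goes at most 62.5 mm and 10.7 degrees, less where a joint would pass 70% of its speed; a pose out of reach is approached as far as the arm can. A call with a gripper value outside its range is refused whole. The fingers move at their own pace and stop on an object; the grip force is fixed at half the most. Time passes only in rows, so rows that repeat a pose let the fingers close. It gives the time, the measured TCP pose, the force, the opening and the grip force at its end, in the units of the state.
- read_state(): the state, without advancing time (a new reading comes with each control period).
- camera(name): name is "scene" or "side" or "wrist"; returns the picture (384x512x3 uint8, red, green, blue); there is no depth.
- calibration(name): a dict with "camera_matrix" (3x3 intrinsics, pixels), "D" ([k1, k2, p1, p2, k3] as OpenCV has them; the pictures are not rectified), "extrinsics" (4x4, takes a point from camera to world coordinates); the wrist camera has in their place "hand_eye" (4x4, takes a point from camera to tool coordinates, whose origin is the TCP and whose axes are the flange's). Camera axes: x right, y down, z forward; pixel columns grow to the right and rows downward; lengths in m; the calibration is good to about 2 mm. A picture is of the moment at which its call begins: read the wrist's pose just before it. calibration takes no time and is no camera call.
- finish_job(): hands the job in; it is judged then, once.
The state is a dict: "clock": time; "q": joint angles; "qvel": joint speeds; "effort": joint torques, N m; "ee_pos": TCP position; "ee_rot": TCP orientation; "force": force on the tool from outside, world axes, zero at the start; "torque": the same for the moment, N m; "finger_gap": finger opening in m; "grasp_force": force on a finger pad.
Only numpy, scipy, OpenCV 4.12 (cv2) and the standard library are available. Lean on these libraries where they do the work, as an engineer would, in place of code of your own. Each camera call takes 0.05 s, during which the arm holds its last target. There are 200 camera calls.

## Task

One of the three black radio units still has its flip cover open: press the cover down until it snaps shut and stays shut. Then turn that unit upside down and hold it so for about a second, so that a loose screw would rattle, and stand it gently back upright, cover on top, in the middle of the yellow-edged plate. Leave the other two units standing where they are.

Things in the scene. Friction and masses are not known exactly. Their poses are not given: they have to be found in the camera images.
- unit: the radio unit to check: a black closed box standing on end, 60 mm (its x) by 56 mm (its y) in plan and 150 mm tall with its cover shut, about 0.35 kg, loose. Origin: centre of its underside; z points up out of the cover end, x from the finned aluminium front (at -x) to the back face, where the cover's hinge is. Its sides are plain and flat from the foot to 140 mm up; the cover is the top 10 mm
- cover (a joint): angle of the unit's grey flip cover: 0 is shut (flat on top), it grows as the cover opens upward about the hinge, at most 1.2 rad; starts at 0.7 to 0.95. A stiff hinge lets it stay where it is left; near 0.2 rad it meets a sprung detent that must be pushed through with about 5 N at the free edge and then holds it shut
- cover_hinge (a point): on the cover's hinge line (along the unit's y), at the unit's back face, 140 mm above its foot, in the middle of its width; moves with the unit
- cover_edge (a point): middle of the free edge of the cover, on its outer face: 60 mm from the hinge along the cover and 10 mm (the cover's thickness) outward; at 0 it lies 150 mm above the unit's foot over its front face
- plate: the plate for checked units: fixed flat square plate 130 x 130 mm, 6 mm thick, white with a yellow edge. Origin: centre of its underside, on the table; its top is 6 mm above the table
- decoy_a: another radio unit, same looks and size, cover already shut (it does not open), loose; same origin and axes as the unit. To be left alone
- decoy_b: a third radio unit, like decoy_a. To be left alone

How it is judged (in metres and radians):
On the way, in this order (a step that is already met when the one before it is completed fails the run):
1. the unit's cover is shut and stays shut while the unit stands upright (value of joint cover below 0.06 rad and angle between unit's own z axis and vertical below 0.2 rad), for 0.3 s.
2. the unit is upside down (within about 30 degrees) with its cover shut, for half a second (angle between unit's own z axis and vertical above 2.6 rad and value of joint cover below 0.08 rad), for 0.5 s.
At the end, for the whole second after the job is handed in: the unit stands still and upright (within 0.1 rad) on the plate, its centre within 35 mm of the plate's centre, released, its cover shut (under 0.06 rad); the other two units still stand within 30 mm of where they were (value of joint cover below 0.06 rad and angle between each of unit, decoy_a, decoy_b's own z axis and vertical below 0.1 rad and horizontal distance between unit and plate below 0.035 m and height (world z) of unit below 0.012 m and contact force between unit and plate above 1 N and linear speed of unit below 0.02 m/s and distance of each of decoy_a, decoy_b from where it was at the start of the episode below 0.03 m); the robot touches nothing.
It fails at once if another radio unit is knocked over or pushed more than 30 mm (distance of any of decoy_a, decoy_b from where it was at the start of the episode above 0.03 m or angle between any of decoy_a, decoy_b's own z axis and vertical above 0.4 rad).
It fails at once if the unit is dropped or banged down on the plate (meets it at over 0.3 m/s) (contact force between unit and plate above 0.5 N and linear speed of unit above 0.3 m/s).
It also fails if it takes over 72 s, if anything falls off the work surface, if the arm or the gripper's body presses on something with over 40 N, if the wrist force passes 120 N, or if a joint passes its speed limit or range.

## Working session

There is one attempt and no reset: what is moved stays moved. The work goes in short steps, Python scripts to look and compute and a tool call to move; the robot and the scene stay as the last step left them, time stands still between calls to the robot, and variables do not carry over. Pictures are saved under pics/ and viewed, at most 10 in all, crops included, and the job is handed in when it is done.

Besides the shell and the picture viewer there is one more tool, called after "Request:" as name([rows], argument=value, ...), one row to a line, values as JSON. play_rows: Moves the arm, as the interface text tells. Its arguments: {"type":"object","properties":{"increments":{"type":"array","items":{"type":"array"}}},"required":["increments"]}

```bash
mkdir -p pics; ls
python3 - <<'E'
from cell import *
import cv2,numpy as np
s=read_state();print(s)
a=camera("scene");b=camera("side")
cv2.imwrite("pics/a.png",a[...,::-1]);cv2.imwrite("pics/b.png",b[...,::-1])
for n in("scene","side","wrist"):print(n,calibration(n))
E
```

```text
pics
{'clock': 0.0, 'q': array([-5.51421195e+01,  2.20911541e+01,  3.78843260e-01, -2.93746869e-02,
       -6.84089221e+01, -1.48166822e+01]), 'qvel': array([ 0.0426436 , -0.02313516, -0.00477719, -0.11063097,  0.05542385,
        0.02342916]), 'effort': array([ 8.29418022e-04, -3.92292666e+01,  1.88398612e+01,  4.18587416e+00,
       -4.58459413e-03,  7.03123053e-07]), 'ee_pos': array([ 0.21400808, -0.58660026,  0.23021003]), 'ee_rot': array([[-9.39511225e-01, -3.42517137e-01, -8.18132744e-04],
       [-3.42518104e-01,  9.39509081e-01,  2.00868394e-03],
       [ 8.06344723e-05,  2.16740638e-03, -9.99997648e-01]]), 'force': array([0.4158926 , 0.49348725, 0.1507543 ]), 'torque': array([ 0.05269331, -0.02485994, -0.02279797]), 'grasp_force': 0.0, 'finger_gap': 0.0851271782809498}
scene {'camera_matrix': array([[375.68279073,   0.        , 253.1760038 ],
       [  0.        , 375.68279073, 195.10577923],
       [  0.        ,   0.        ,   1.        ]]), 'D': array([-0.10436566,  0.        ,  0.        ,  0.        ,  0.        ]), 'extrinsics': array([[-0.81756614,  0.47199536, -0.32
[... 635 characters left out ...]
0.59817986,  0.80068064],
       [ 0.        ,  0.        ,  0.        ,  1.        ]])}
wrist {'camera_matrix': array([[325.0937738 ,   0.        , 255.80308512],
       [  0.        , 325.0937738 , 187.20380911],
       [  0.        ,   0.        ,   1.        ]]), 'D': array([-0.07524525,  0.        ,  0.        ,  0.        ,  0.        ]), 'hand_eye': array([[-1.53486697e-04, -9.48602879e-01, -3.16468884e-01,
         8.13915023e-02],
       [ 9.99999981e-01, -1.82887488e-04,  6.32002225e-05,
        -3.60135275e-06],
       [-1.17830112e-04, -3.16468869e-01,  9.48602889e-01,
        -1.42097778e-01],
       [ 0.00000000e+00,  0.00000000e+00,  0.00000000e+00,
         1.00000000e+00]])}
```

View pics/a.png

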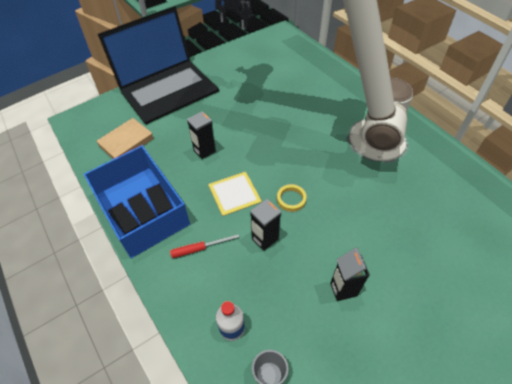

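View pics/b.png

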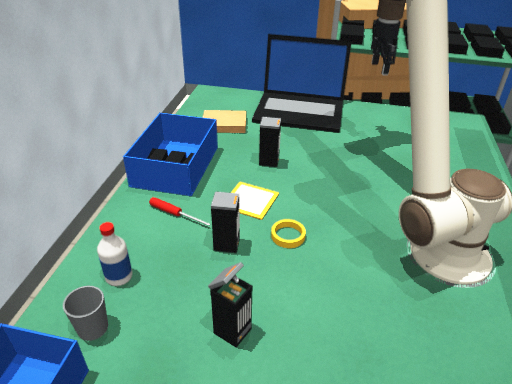

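The open unit is near scene (350,275) / side (232,305); the plate is at scene (235,193), and the decoys at scene (202,135) and (265,225). I'll zoom in next.

```bash
cat > h.py <<'E'
from cell import *
import cv2,numpy as np
C={n:calibration(n) for n in("scene","side")}
def px(n,uv,z):
    c=C[n];p=cv2.undistortPoints(np.array(uv,float).reshape(-1,1,2),c["camera_matrix"],c["D"]).reshape(-1,2)
    T=c["extrinsics"];d=np.c_[p,np.ones(len(p))]@T[:3,:3].T;o=T[:3,3]
    return o+d*((z-o[2])/d[:,2])[:,None]
def proj(n,P):
    c=C[n];T=np.linalg.inv(c["extrinsics"])
    return cv2.projectPoints(np.array(P,float).reshape(-1,1,3),cv2.Rodrigues(T[:3,:3])[0],T[:3,3],c["camera_matrix"],c["D"])[0].reshape(-1,2)
E
python3 - <<'E'
from h import *
a=cv2.imread("pics/a.png");b=cv2.imread("pics/b.png")
# u0,v0 = crop origin; scale 5
A=cv2.resize(a[235:311,310:390],None,fx=5,fy=5,interpolation=cv2.INTER_CUBIC)
B=cv2.resize(b[255:350,195:270],None,fx=5,fy=5,interpolation=cv2.INTER_CUBIC)
M=np.zeros((475,800,3),np.uint8);M[:380,:400]=A;M[:475,400:775]=B
cv2.imwrite("pics/c.png",M)
for n,uv in(("scene",[[348,298],[235,193],[265,245],[205,156]]),("side",[[232,340],[253,200],[228,248],[270,165]])):
  print(n,px(n,uv,0.003).round(3))
E
```

```text
scene [[ 0.494  0.368  0.003]
 [ 0.545 -0.097  0.003]
 [ 0.578  0.109  0.003]
 [ 0.542 -0.29   0.003]]
side [[ 0.483  0.363  0.003]
 [ 0.539 -0.101  0.003]
 [ 0.56   0.105  0.003]
 [ 0.524 -0.292  0.003]]
```

View pics/c.png

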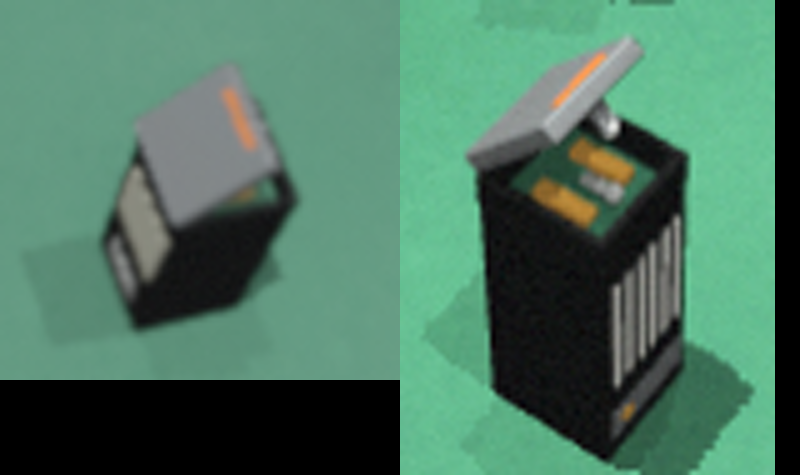

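```bash
cat > fit.py <<'E'
from h import *
from scipy.optimize import least_squares
def pts(p):
    x,y,w,t=p;s,c=np.sin(t),np.cos(t)
    L={}
    for yn,yy in(("+",28),("-",-28)):
        L["b0"+yn]=(30,yy,0);L["f0"+yn]=(-30,yy,0);L["b1"+yn]=(30,yy,140);L["f1"+yn]=(-30,yy,140)
        L["ho"+yn]=(30+10*s,yy,140+10*c);L["fo"+yn]=(30-60*c+10*s,yy,140+60*s+10*c);L["fi"+yn]=(30-60*c,yy,140+60*s)
    R=np.array([[np.cos(w),-np.sin(w),0],[np.sin(w),np.cos(w),0],[0,0,1]])
    return {k:R@(np.array(v)/1e3)+[x,y,0] for k,v in L.items()}
O={"side":{"b1+":(482,175),"f1+":(603,243),"f1-":(686,155),"b0+":(495,392),"f0+":(608,460),"f0-":(683,372),"fo+":(545,130),"fo-":(632,38),"ho+":(470,152),"fi+":(552,143),"fi-":(642,46)},
"scene":{"b0+":(137,328),"f0+":(240,303),"b0-":(105,242),"f1+":(297,200),"ho+":(178,225),"ho-":(137,122),"fo+":(277,160),"fo-":(233,65)}}
off={"side":(195-80,255),"scene":(310,235)}
def res(p):
    P=pts(p);r=[]
    for n in O:
        k=list(O[n]);r.append(proj(n,[P[i] for i in k])-(np.array([O[n][i] for i in k])/5+off[n]))
    return np.concatenate(r).ravel()
if __name__=="__main__":
    for w in(-.8,0,-1.5):
        f=least_squares(res,[.49,.365,w,.8],loss="soft_l1");print(f.x.round(4),np.degrees(f.x[2]),f.cost)
    print(f.fun.reshape(-1,2).round(1).tolist())
    # yellow/white plate
    for n,fn,c in(("scene","a",(235,193)),("side","b",(253,200))):
        im=cv2.imread(f"pics/{fn}.png");h=cv2.cvtColor(im,cv2.COLOR_BGR2HSV)
        m=((h[...,0]>18)&(h[...,0]<34)&(h[...,1]>120)&(h[...,2]>120)).astype(np.uint8)
        k,l,st,ce=cv2.connectedComponentsWithStats(m)
        i=min(range(1,k),key=lambda i:np.hypot(*(ce[i]-c)))
        uv=np.argwhere(l==i)[:,::-1]
        P=px(n,uv,.006)[:,:2].astype(np.float32)
        print(n,st[i],cv2.minAreaRect(P*1000))
E
python3 fit.py
```

```text
[ 0.4865  0.3418 -0.3897  0.8358] -22.32908539950907 15.245162331753665
[ 0.4865  0.3418 -0.3897  0.8358] -22.329059908826988 15.24516233156285
[ 0.4865  0.3418 -0.3897  0.8358] -22.329069796288074 15.24516233157138
[[-0.7, 0.5], [0.5, 1.6], [1.1, -0.1], [-0.2, 0.8], [0.3, 1.7], [0.8, 0.1], [-0.3, -1.0], [0.4, -1.2], [-1.5, 1.0], [1.6, 0.8], [1.6, 1.4], [-1.1, 1.2], [-0.6, 0.9], [-1.6, -0.8], [0.7, -0.2], [-1.6, 0.1], [-1.6, -0.4], [-1.0, 1.0], [-1.3, -1.4]]
scene [210 173  51  42 227] ((548.0972900390625, -98.25358581542969), (128.51454162597656, 127.98717498779297), 78.34440612792969)
side [231 182  48  38 317] ((548.9898681640625, -98.4742431640625), (135.266845703125, 131.6609344482422), 78.02474975585938)
```

```bash
cat > rel.py <<'E'
from h import *
from scipy.spatial.transform import Rotation as Rn
U=np.array([.4865,.3418,0]);az=np.radians(-22.33);ux=np.array([np.cos(az),np.sin(az),0]);uy=np.array([-ux[1],ux[0],0])
def down(yaw):
    a=np.radians(yaw);x=np.array([np.cos(a),np.sin(a),0]);z=np.array([0,0,-1.]);return np.c_[x,np.cross(z,x),z]
def level(yaw,pitch=0): # tool z horizontal at azimuth yaw, pitched down by pitch; tool x up
    a=np.radians(yaw);b=np.radians(pitch);h=np.array([np.cos(a),np.sin(a),0]);k=np.array([0,0,1.])
    z=h*np.cos(b)-k*np.sin(b);x=k*np.cos(b)+h*np.sin(b);return np.c_[x,np.cross(z,x),z]
def rel(p0,R0,p,R):
    print("t",(R0.T@(np.array(p)-p0)).round(4).tolist(),"r",Rn.from_matrix(R0.T@R).as_rotvec().round(4).tolist())
E
python3 - <<'E'
from rel import *
s=read_state();p0=s["ee_pos"];R0=s["ee_rot"]
w=np.array([.45,-.25,.33]);rel(p0,R0,w,down(315));rel(w,down(315),U+.007*ux+[0,0,.25],down(67.67))
E
```

```text
t [-0.337, 0.2357, -0.0992] r [0.0014, 0.0019, -2.0066]
t [-0.3862, -0.447, 0.08] r [-0.0, -0.0, -1.9665]
```

Request:
play_rows([
  [[-0.03, 0.02, -0.06], [0, 0, -0.18], -1],
  [[-0.08, 0.05, -0.099], [0, 0, -0.36], -1],
  [[-0.12, 0.08, -0.099], [0, 0, -0.54], -1],
  [[-0.16, 0.11, -0.099], [0, 0, -0.72], -1],
  [[-0.2, 0.14, -0.099], [0, 0, -0.9], -1],
  [[-0.24, 0.17, -0.099], [0, 0, -1.08], -1],
  [[-0.28, 0.2, -0.099], [0, 0, -1.26], -1],
  [[-0.31, 0.22, -0.099], [0, 0, -1.44], -1],
  [[-0.337, 0.236, -0.099], [0, 0, -1.62], -1],
  [[-0.337, 0.236, -0.099], [0, 0, -1.8], -1],
])

```text
clock: 1.35
ee_pos: [0.4508, -0.2482, 0.3296]
ee_rot: [[0.555, -0.832, -0.001], [-0.832, -0.555, 0.001], [-0.001, 0.001, -1.0]]
force: [-0.5, 0.9, 0.6]
finger_gap: -0.0
grasp_force: 0.0
```

Run:
```python
from rel import *
s=read_state();p0=s["ee_pos"];R0=s["ee_rot"]
print(p0,s["q"],s["finger_gap"],s["clock"])
rel(p0,R0,U+.007*ux+[0,0,.25],down(67.67))
```

```text
[ 0.45082285 -0.24821151  0.32961846] [-1.07631108e+01  7.94973401e+00 -4.74241902e+00 -2.87427837e-02
 -7.73768635e+01  4.44608684e+01] -1.7093588355580232e-05 1.35
t [-0.4652, -0.3609, 0.08] r [-0.001, 0.0012, -2.1638]
```

Request:
play_rows([
  [[-0.04, -0.03, 0], [0, 0, -0.18], -1],
  [[-0.09, -0.07, 0], [0, 0, -0.36], -1],
  [[-0.14, -0.11, 0], [0, 0, -0.54], -1],
  [[-0.19, -0.15, 0], [0, 0, -0.72], -1],
  [[-0.24, -0.19, 0], [0, 0, -0.9], -1],
  [[-0.29, -0.23, 0], [0, 0, -1.08], -1],
  [[-0.34, -0.27, 0], [0, 0, -1.26], -1],
  [[-0.39, -0.31, 0], [0, 0, -1.44], -1],
  [[-0.43, -0.34, 0], [0, 0, -1.62], -1],
  [[-0.465, -0.361, 0], [0, 0, -1.8], -1],
])

```text
clock: 2.6
ee_pos: [0.4972, 0.3393, 0.329]
ee_rot: [[0.686, 0.728, -0.002], [0.728, -0.686, -0.001], [-0.002, -0.0, -1.0]]
force: [-0.1, -0.3, 0.4]
finger_gap: 0.0002
grasp_force: 0.0
```

Run:
```python
from rel import *
s=read_state();p0=s["ee_pos"];R0=s["ee_rot"]
print(p0,s["q"],s["finger_gap"],s["clock"])
rel(p0,R0,U+.007*ux+[0,0,.24],down(67.67))
```

```text
[0.49721909 0.33933129 0.32901237] [ 4.96954946e+01  1.70573057e+01  6.96952539e+00 -2.11804158e-02
 -8.00207399e+01  8.70310552e+01] 0.0001637009782057606 2.6
t [-0.0029, -0.0029, 0.089] r [-0.0006, 0.0018, -0.3656]
```

Request:
play_rows([
  [[0, 0, 0.03], [0, 0, -0.18], -1],
  [[-0.003, -0.003, 0.06], [0, 0.001, -0.366], -1],
  [[-0.003, -0.003, 0.089], [0, 0.002, -0.366], -1],
  [[-0.003, -0.003, 0.089], [0, 0.002, -0.366], -1],
])

```text
clock: 3.1
ee_pos: [0.4921, 0.3356, 0.2385]
ee_rot: [[0.386, 0.922, -0.004], [0.922, -0.387, -0.003], [-0.004, -0.002, -1.0]]
force: [0.0, 0.1, -0.4]
finger_gap: 0.0
grasp_force: 0.0
```

Run:
```python
from rel import *
s=read_state();p0=s["ee_pos"];R0=s["ee_rot"]
w=camera("wrist");b=camera("side")
M=np.zeros((384,800,3),np.uint8);M[:,:512]=w;M[:384,512:800]=cv2.resize(b[190:382,170:314],None,fx=2,fy=2)
cv2.imwrite("pics/d.png",M[...,::-1])
print(s["q"])
rel(p0,R0,U+.007*ux+[0,0,.195],down(67.67))
```

```text
[ 4.98275178e+01  1.90495042e+01 -2.98210766e+00 -5.86182541e-02
 -6.82320374e+01  1.07457359e+02]
t [0.0037, -0.0005, 0.0435] r [-0.0023, 0.0041, -0.0071]
```

View pics/d.png

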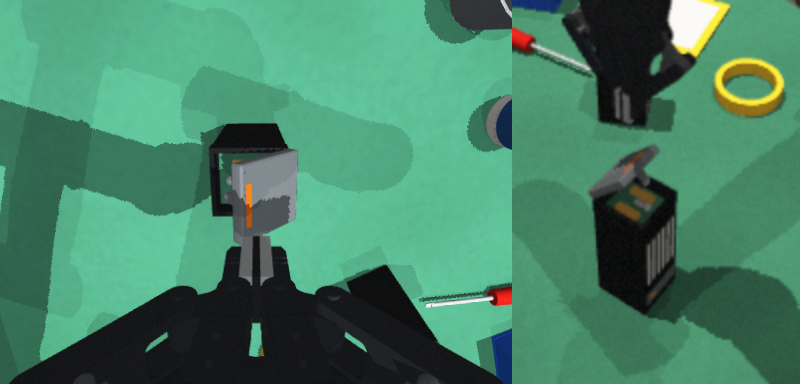

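Run:
```python
from rel import *
from fit import pts
s=read_state();c=calibration("wrist")
T=np.eye(4);T[:3,:3]=s["ee_rot"];T[:3,3]=s["ee_pos"];T=np.linalg.inv(T@c["hand_eye"])
P=pts([.4865,.3418,-.3897,.8358]);P["tcp"]=s["ee_pos"]
uv=cv2.projectPoints(np.array(list(P.values())),cv2.Rodrigues(T[:3,:3])[0],T[:3,3],c["camera_matrix"],c["D"])[0].reshape(-1,2)
for k,v in zip(P,uv):print(k,v.round())
```

```text
b0+ [274. 126.]
f0+ [223. 126.]
b1+ [283. 150.]
f1+ [205. 151.]
ho+ [294. 152.]
fo+ [237. 168.]
fi+ [225. 165.]
b0- [273. 171.]
f0- [224. 172.]
b1- [282. 218.]
f1- [209. 218.]
ho- [292. 221.]
fo- [239. 249.]
fi- [229. 244.]
tcp [256. 253.]
```

Request:
play_rows([
  [[0.004, 0, 0.03], [0, 0, 0], -1],
  [[0.004, 0, 0.045], [0, 0, 0], -1],
  [[0.004, -0.002, 0.054], [0, 0, 0], -1],
  [[0.004, -0.009, 0.06], [0, 0, 0], -1],
  [[0.004, -0.015, 0.066], [0, 0, 0], -1],
  [[0.004, -0.019, 0.072], [0, 0, 0], -1],
  [[0.004, -0.022, 0.078], [0, 0, 0], -1],
  [[0.004, -0.023, 0.082], [0, 0, 0], -1],
  [[0.004, -0.024, 0.086], [0, 0, 0], -1],
  [[0.004, -0.024, 0.088], [0, 0, 0], -1],
])

```text
clock: 4.45
ee_pos: [0.473, 0.3499, 0.1531]
ee_rot: [[0.386, 0.922, 0.001], [0.922, -0.386, 0.002], [0.002, 0.0, -1.0]]
force: [-0.2, -0.5, 1.8]
finger_gap: -0.0
grasp_force: 0.8
```

Request:
play_rows([
  [[0, 0, 0.002], [0, 0, 0], -1],
  [[0, 0, 0.004], [0, 0, 0], -1],
  [[0, 0, 0.005], [0, 0, 0], -1],
  [[0, 0, 0.005], [0, 0, 0], -1],
])

```text
clock: 4.95
ee_pos: [0.4732, 0.35, 0.1498]
ee_rot: [[0.386, 0.923, 0.002], [0.923, -0.386, 0.002], [0.003, 0.001, -1.0]]
force: [-1.9, -0.6, 7.1]
finger_gap: 0.0
grasp_force: 3.5
```

Request:
play_rows([
  [[0, 0, 0.003], [0, 0, 0], -1],
  [[0, 0, 0.006], [0, 0, 0], -1],
  [[0, 0, 0.008], [0, 0, 0], -1],
  [[0, 0, 0.008], [0, 0, 0], -1],
])

```text
clock: 5.45
ee_pos: [0.4752, 0.3523, 0.149]
ee_rot: [[0.383, 0.924, 0.01], [0.924, -0.383, 0.008], [0.011, 0.006, -1.0]]
force: [-10.7, -2.9, 32.0]
finger_gap: -0.0001
grasp_force: 16.1
```

Request:
play_rows([
  [[0, 0, -0.01], [0, 0, 0], -1],
  [[0, 0, -0.06], [0, 0, 0], 1],
  [[-0.04, 0.02, -0.12], [0, 0.1, 0], 1],
  [[-0.1, 0.025, -0.15], [0, 0.1, 0], 1],
  [[-0.15, 0.025, -0.15], [0, 0.1, 0], 1],
])

```text
clock: 6.08
ee_pos: [0.4389, 0.2018, 0.2921]
ee_rot: [[0.384, 0.922, 0.044], [0.917, -0.386, 0.096], [0.106, 0.003, -0.994]]
force: [0.4, -0.9, -0.5]
finger_gap: 0.0724
grasp_force: 0.0
```

Run:
```python
from rel import *
s=read_state()
w=camera("wrist");b=camera("side");a=camera("scene")
f=lambda i:cv2.resize(i,None,fx=4,fy=4,interpolation=cv2.INTER_CUBIC)
M=np.zeros((400,800,3),np.uint8);M[:400,:400]=f(b[250:350,190:290]);M[:400,400:]=f(a[225:325,300:400])
cv2.imwrite("pics/e.png",M[...,::-1]);cv2.imwrite("pics/w.png",w[...,::-1])
print(s["q"],s["ee_pos"],s["ee_rot"])
```

```text
[ 42.44032923   3.25121466 -14.64124026  -2.60261782 -66.5550681
 115.77034153] [0.43890032 0.20182993 0.29206018] [[ 0.38375086  0.92241121  0.04350667]
 [ 0.9173823  -0.38619769  0.09623436]
 [ 0.10556983  0.00298223 -0.99440742]]
```

View pics/e.png

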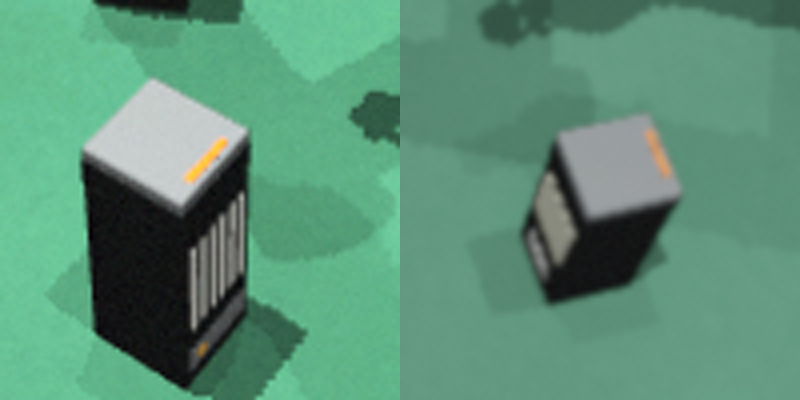

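```bash
cat > fit2.py <<'E'
import fit
from rel import *
from scipy.optimize import least_squares
def run(O,off,sc,x0):
    def res(p):
        P=fit.pts([*p,0]);return np.concatenate([proj(n,[P[i] for i in O[n]])-(np.array(list(O[n].values()))/sc+off[n]) for n in O]).ravel()
    f=least_squares(res,x0,loss="soft_l1");print(f.x.round(4),np.degrees(f.x[2]),f.cost,abs(f.fun).max());return f.x
E
python3 - <<'E'
from fit2 import *
O={"side":{"ho+":(82,152),"fo+":(182,213),"fo-":(250,130),"ho-":(152,80),"b0+":(96,333),"f0+":(187,387),"f0-":(246,310)},
"scene":{"ho-":(155,135),"fo-":(247,113),"fo+":(282,190),"ho+":(188,220),"b0+":(150,303),"f0+":(228,284),"b0-":(122,238)}}
x=run(O,{"side":(190,250),"scene":(300,225)},4,[.4865,.3418,-.39])
for k in O: run({k:O[k]},{"side":(190,250),"scene":(300,225)},4,[.4865,.3418,-.39])
s=read_state();w=np.degrees(x[2])+90;U=np.r_[x[:2],0];uy=np.r_[np.cos(np.radians(w)),np.sin(np.radians(w)),0]
p=U-.12*uy+[0,0,.30];print(p,w);rel(s["ee_pos"],s["ee_rot"],p,level(w))
E
```

```text
[ 0.4873  0.3422 -0.367 ] -21.026716878633813 8.72705108836049 1.9400840535639645
[ 0.4873  0.3418 -0.3771] -21.60733749566952 4.903955192270127 1.8094682583810027
[ 0.4875  0.3425 -0.3541] -20.289851199063538 3.598498780047998 1.7153296090335743
[0.44425747 0.23022573 0.3       ] 68.9732831213662
t [0.0306, -0.0054, -0.0058] r [0.0271, 1.4664, -0.0226]
```

Request:
play_rows([
  [[0.005, 0, 0], [0, 0.18, 0], 1],
  [[0.01, 0, -0.005], [0.01, 0.36, -0.01], 1],
  [[0.01, -0.005, -0.006], [0.01, 0.54, -0.01], 1],
  [[0.015, -0.005, -0.006], [0.02, 0.72, -0.01], 1],
  [[0.02, -0.005, -0.006], [0.02, 0.9, -0.02], 1],
  [[0.025, -0.005, -0.006], [0.02, 1.08, -0.02], 1],
  [[0.03, -0.005, -0.006], [0.027, 1.26, -0.02], 1],
  [[0.03, -0.005, -0.006], [0.027, 1.4, -0.023], 1],
  [[0.031, -0.005, -0.006], [0.027, 1.466, -0.023], 1],
  [[0.031, -0.005, -0.006], [0.027, 1.466, -0.023], 1],
])

```text
clock: 7.48
ee_pos: [0.4237, 0.2603, 0.4442]
ee_rot: [[0.183, 0.908, 0.376], [0.127, -0.401, 0.907], [0.975, -0.118, -0.189]]
force: [0.2, 0.3, -0.1]
finger_gap: 0.0854
grasp_force: 0.0
```

```bash
cat > g.py <<'E'
from rel import *
U=np.r_[.4873,.342,0];w=68.97;uy=np.r_[np.cos(np.radians(w)),np.sin(np.radians(w)),0]
s=read_state();p0=s["ee_pos"];R0=s["ee_rot"];print(s["q"].round(1),s["clock"],p0.round(4))
E
python3 - <<'E'
from g import *
rel(p0,R0,U-.12*uy+[0,0,.09],level(w))
E
```

```text
[  2.3  -8.4 -16.9 -82.  -64.2 177.4] 7.475 [0.4237 0.2603 0.4442]
t [-0.3454, 0.0726, 0.0472] r [0.0373, 0.1882, -0.1224]
```

```bash
cat > kin.py <<'E'
import numpy as np,json,os
from scipy.optimize import least_squares
from scipy.spatial.transform import Rotation as Rn
S4=-1
R0=np.array([[0,0,1.],[-1,0,0],[0,-1,0]])
LO=np.array([-179.8,-69.2,-61.2,-181.2,-171.1,-9.2+0-168.2]);LO[5]=-177.4
HI=np.array([179.8,118.1,80.6,117.6,-9.2,177.4])
E=lambda a,d:Rn.from_euler(a,d,degrees=True).as_matrix()
def fk(q,k,s4=None,full=False):
    h,L1,ax,az,L2,d4,bx,bz,lt=k;s4=S4 if s4 is None else s4
    pts=[];R=E('z',q[0]);p=R@[0,0,h];pts.append(p)
    R=R@E('y',q[1]);p=p+R@[0,0,L1];pts.append(p)
    R=R@E('y',-q[2]);p=p+R@[ax,0,az];pts.append(p)
    R=R@E('x',s4*q[3]);p=p+R@[L2,d4,0];pts.append(p)
    R=R@E('y',-q[4]);p=p+R@[bx,0,bz];pts.append(p)
    R=R@E('x',-q[5]);p=p+R@[lt,0,0]
    return (p,R@R0,pts) if full else (p,R@R0)
def ik(p,R,k,n=30,seed=None):
    sol=[];rng=np.random.default_rng(0)
    def f(q):
        a,b=fk(q,k);return np.r_[(a-p)*5,Rn.from_matrix(R.T@b).as_rotvec()]
    for i in range(n):
        q0=seed if(seed is not None and i==0) else rng.uniform(LO,HI)
        r=least_squares(f,np.clip(q0,LO+.01,HI-.01),bounds=(LO,HI),x_scale=30)
        if r.cost<1e-8 and not any(np.abs(r.x-s).max()<1 for s in sol):sol.append(r.x)
    return sol
E
python3 - <<'E'
from kin import *
from cell import *
s=read_state()
D=[([-55.142,22.091,.379,-.029,-68.409,-14.817],[.21401,-.5866,.23021]),
([-10.763,7.9497,-4.7424,-.029,-77.377,44.461],[.45082,-.24821,.32962]),
([49.695,17.057,6.9695,-.021,-80.021,87.031],[.49722,.33933,.32901]),
([42.440,3.2512,-14.641,-2.603,-66.555,115.770],[.4389,.20183,.29206]),
(s["q"],s["ee_pos"]),([49.8275,19.0495,-2.9821,-.0586,-68.232,107.457],[.4921,.3356,.2385])]
for s4 in(1,-1):
    best=None
    for t in range(10):
        x0=np.random.default_rng(t).uniform(-.1,.5,9)
        r=least_squares(lambda k:np.r_[np.concatenate([fk(q,k,s4)[0]-p for q,p in D]),1e-4*(k)],x0)
        if best is None or r.cost<best.cost:best=r
    print(s4,best.x.round(4),np.sqrt(best.cost),abs(best.fun[:18]).max())
    print(np.degrees(np.linalg.norm(Rn.from_matrix(fk(s["q"],best.x,s4)[1].T@s["ee_rot"]).as_rotvec())))
E
```

```text
1 [ 0.      0.2944  0.1205 -0.0333  0.1268 -0.1687 -0.0505  0.2555 -0.0583] 0.08297898581974628 0.060417521390393525
163.95413832605675
-1 [ 1.607e-01  5.649e-01  2.109e-01 -1.000e-04  2.109e-01 -1.598e-01
  1.489e-01  0.000e+00  1.488e-01] 6.0122078257483865e-05 3.0428652570413384e-05
1.5620805773124406e-14
```

```bash
cat >> kin.py <<'E'
K=[.1607,.5649,.2109,-.0001,.2109,-.1598,.1489,0,.1488]
E
python3 - <<'E'
from kin import *
from rel import level
U=np.r_[.4873,.342,0]
for w in(68.97,-21.03,158.97):
  for pitch in(0,20,35):
    R=level(w,pitch);u=R[:,2]
    for nm,Rr in(("camup",R),("camdn",R@np.diag([-1,-1,1]))):
      for q in ik(U+[0,0,.09]+.02*u,Rr,K):
        P=fk(q,K,full=True)[2];print(w,pitch,nm,q.round().astype(int),"wrist z",P[3].round(2),P[2].round(2))
E
```

```text
68.97 0 camup [   3   48  -26 -113  -84 -104] wrist z [0.39 0.08 0.09] [0.48 0.02 0.33]
68.97 0 camdn [   3   48  -26 -113  -84   76] wrist z [0.39 0.08 0.09] [0.48 0.02 0.33]
68.97 20 camup [   8   34  -25 -105  -58 -122] wrist z [0.39 0.1  0.18] [0.42 0.06 0.45]
68.97 20 camdn [   8   34  -25 -105  -58   58] wrist z [0.39 0.1  0.18] [0.42 0.06 0.45]
68.97 35 camup [  18   27  -20  -89  -39 -147] wrist z [0.41 0.13 0.25] [0.38 0.12 0.51]
68.97 35 camdn [ 18  27 -20 -89 -39  33] wrist z [0.41 0.13 0.25] [0.38 0.12 0.51]
-21.03 0 camup [  60   49  -53   99  -92 -101] wrist z [0.23 0.44 0.09] [0.19 0.33 0.33]
-21.03 0 camdn [ 60  49 -53  99 -92  79] wrist z [0.23 0.44 0.09] [0.19 0.33 0.33]
-21.03 20 camup [ 57  38 -53 102 -70 -90] wrist z [0.24 0.44 0.18] [0.19 0.29 0.4 ]
-21.03 20 camdn [ 57  38 -53 102 -70  90] wrist z [0.24 0.44 0.18] [0.19 0.29 0.4 ]
-21.03 35 camup [ 54  31 -51  99 -53 -80] wrist z [0.27 0.42 0.25] [0.19 0.26 0.44]
-21.03 35 camdn [ 54  31 -51  99 -53 100] wrist z [0.27 0.42 0.25] [0.19 0.26 0.44]
158.97 0 camup [  23   61   30  -62 -127 -139] wrist z [0.75 0.24 0.09] [0.62 0.27 0.32]
158.97 0 camdn [  23   61   30  -62 -127   41] wrist z [0.75 0.24 0.09] [0.62 0.27 0.32]
158.97 20 camup [  27   54   25  -49 -113 -134] wrist z [0.73 0.25 0.18] [0.57 0.29 0.39]
158.97 20 camdn [  27   54   25  -49 -113   46] wrist z [0.73 0.25 0.18] [0.57 0.29 0.39]
158.97 35 camup [  30   47   19  -40 -100 -134] wrist z [0.7  0.26 0.25] [0.52 0.3  0.44]
158.97 35 camdn [  30   47   19  -40 -100   46] wrist z [0.7  0.26 0.25] [0.52 0.3  0.44]
```

Request:
play_rows([
  [[0, 0, 0], [0, 0, 0.18], 1],
  [[0, 0, 0], [0, 0, 0.36], 1],
  [[0, 0, 0], [0, 0, 0.54], 1],
  [[0, 0, 0], [0, 0, 0.72], 1],
  [[0, 0, 0], [0, 0, 0.9], 1],
  [[0, 0, 0], [0, 0, 1.08], 1],
  [[0, 0, 0], [0, 0, 1.26], 1],
  [[0, 0, 0], [0, 0, 1.44], 1],
  [[0, 0, 0], [0, 0, 1.62], 1],
  [[0, 0, 0], [0, 0, 1.8], 1],
])

```text
clock: 8.72
ee_pos: [0.4238, 0.2603, 0.4436]
ee_rot: [[0.841, -0.389, 0.376], [-0.42, -0.032, 0.907], [-0.341, -0.921, -0.191]]
force: [-0.7, -0.0, 0.5]
finger_gap: 0.0854
grasp_force: 0.0
```

Run:
```python
from g import *
from kin import ik,K,fk
R=level(w,20);p=U+[0,0,.09]-.13*R[:,2]+.02*R[:,2]+[0,0,0];p2=p+[0,0,.12]
print(p,p2);rel(p0,R0,p2,R)
for x in(p2,p):print([q.round() for q in ik(x,R,K)])
```

```text
[  2.4  -8.4 -16.9 -81.9 -64.1  73.9] 8.725 [0.4238 0.2603 0.4436]
[0.45020635 0.24551876 0.12762222] [0.45020635 0.24551876 0.24762222]
t [0.0952, 0.1706, 0.0338] r [-0.1348, -0.1295, -1.9278]
[array([   0.,    9.,  -25.,  -84.,  -62., -151.])]
[array([  -4.,   26.,  -30.,  -93.,  -64., -126.])]
```

Request:
play_rows([
  [[0.01, 0.017, 0.003], [0, 0, 0.18], 1],
  [[0.02, 0.034, 0.006], [0, 0, 0.36], 1],
  [[0.03, 0.051, 0.01], [0, 0, 0.54], 1],
  [[0.04, 0.068, 0.013], [0, 0, 0.72], 1],
  [[0.05, 0.085, 0.016], [0, 0, 0.9], 1],
  [[0.06, 0.102, 0.02], [0, 0, 1.08], 1],
  [[0.07, 0.119, 0.023], [0, 0, 1.26], 1],
  [[0.08, 0.136, 0.026], [0, 0, 1.44], 1],
  [[0.09, 0.153, 0.03], [0, 0, 1.62], 1],
  [[0.095, 0.17, 0.034], [0, 0, 1.8], 1],
])

```text
clock: 9.98
ee_pos: [0.4518, 0.2453, 0.2476]
ee_rot: [[-0.57, -0.73, 0.376], [0.064, 0.417, 0.907], [-0.819, 0.541, -0.191]]
force: [-0.4, 0.2, 0.3]
finger_gap: 0.0856
grasp_force: 0.0
```

Run:
```python
from g import *
R=level(w,20);p=U+[0,0,.09]-.11*R[:,2]
rel(p0,R0,p+[0,0,.12],R)
```

```text
[ -5.7  14.3 -28.5 -93.2 -70.2   8.3] 9.975 [0.4518 0.2453 0.2476]
t [0.0009, 0.0013, -0.0004] r [0.21, -0.0284, 2.5438]
```

Request:
play_rows([
  [[0, 0, 0], [0.015, 0, 0.18], 1],
  [[0, 0, 0], [0.03, 0, 0.36], 1],
  [[0, 0, 0], [0.045, -0.005, 0.54], 1],
  [[0, 0, 0], [0.06, -0.01, 0.72], 1],
  [[0, 0, 0], [0.075, -0.01, 0.9], 1],
  [[0, 0, 0], [0.09, -0.01, 1.08], 1],
  [[0, 0, 0], [0.105, -0.015, 1.26], 1],
  [[0, 0, 0], [0.12, -0.015, 1.44], 1],
  [[0, 0, 0], [0.135, -0.02, 1.62], 1],
  [[0.001, 0.001, 0], [0.15, -0.02, 1.8], 1],
])

```text
clock: 11.22
ee_pos: [0.4502, 0.246, 0.2481]
ee_rot: [[-0.536, 0.749, 0.39], [0.491, -0.099, 0.865], [0.686, 0.656, -0.315]]
force: [-0.4, -0.5, 0.9]
finger_gap: 0.0853
grasp_force: 0.0
```

Run:
```python
from g import *
R=level(w,20);p=U+[0,0,.09]-.11*R[:,2]
rel(p0,R0,p+[0,0,.12],R)
rel(p0,R0,p,R)
```

```text
[  -0.9    8.8  -27.1  -87.7  -60.7 -104.8] 11.225 [0.4502 0.246  0.2481]
t [-0.0006, -0.0003, -0.0002] r [0.0614, -0.007, 0.7439]
t [-0.0829, -0.079, 0.0376] r [0.0614, -0.007, 0.7439]
```

Request:
play_rows([
  [[-0.01, -0.01, 0.005], [0.015, 0, 0.18], 1],
  [[-0.02, -0.02, 0.01], [0.03, 0, 0.36], 1],
  [[-0.04, -0.04, 0.018], [0.045, -0.005, 0.54], 1],
  [[-0.055, -0.052, 0.025], [0.06, -0.007, 0.7], 1],
  [[-0.07, -0.066, 0.031], [0.061, -0.007, 0.744], 1],
  [[-0.083, -0.079, 0.038], [0.061, -0.007, 0.744], 1],
  [[-0.083, -0.079, 0.038], [0.061, -0.007, 0.744], 1],
])

```text
clock: 12.1
ee_pos: [0.4507, 0.2455, 0.126]
ee_rot: [[0.121, 0.934, 0.337], [0.321, -0.358, 0.877], [0.939, 0.002, -0.343]]
force: [0.6, 0.4, -0.6]
finger_gap: 0.0848
grasp_force: 0.0
```

Run:
```python
from g import *
import fit
c=calibration("wrist");a=camera("wrist")
T=np.eye(4);T[:3,:3]=R0;T[:3,3]=p0;T=np.linalg.inv(T@c["hand_eye"])
P=fit.pts([*U[:2],np.radians(w-90),0])
uv=cv2.projectPoints(np.array(list(P.values())),cv2.Rodrigues(T[:3,:3])[0],T[:3,3],c["camera_matrix"],c["D"])[0].reshape(-1,2)
im=a[...,::-1].copy()
for k,v in zip(P,uv):
    if k[:2] in("ho","fo","b0","f0"):cv2.circle(im,tuple(int(i) for i in v),2,(0,0,255),-1)
cv2.imwrite("pics/f.png",im)
R=level(w,20);rel(p0,R0,U+[0,0,.09]+.02*R[:,2],R)
```

```text
[  -3.7   26.2  -30.1  -92.7  -63.9 -126.1] 12.1 [0.4507 0.2455 0.126 ]
t [0.0015, -0.0004, 0.1293] r [-0.0004, 0.0008, 0.0022]
```

View pics/f.png

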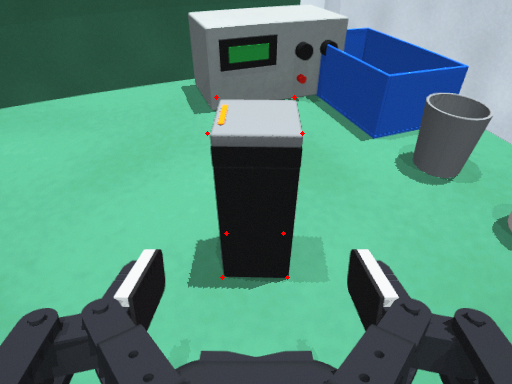

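The unit is centred between the fingers (near face at u 212–300), and the predicted corners match within about 3 px. I'll advance and grip.

Request:
play_rows([
  [[0, 0, 0.03], [0, 0, 0], 1],
  [[0.001, 0, 0.06], [0, 0, 0], 1],
  [[0.001, 0, 0.085], [0, 0, 0], 1],
  [[0.001, 0, 0.11], [0, 0, 0], 1],
  [[0.001, 0, 0.129], [0, 0, 0], 1],
  [[0.001, 0, 0.129], [0, 0, 0], 1],
  [[0.001, 0, 0.129], [0, 0, 0], -1],
  [[0.001, 0, 0.129], [0, 0, 0], -1],
  [[0.001, 0, 0.129], [0, 0, 0], -1],
  [[0.001, 0, 0.129], [0, 0, 0], -1],
])

```text
clock: 13.4
ee_pos: [0.4947, 0.3587, 0.086]
ee_rot: [[0.115, 0.934, 0.339], [0.32, -0.358, 0.877], [0.94, 0.008, -0.34]]
force: [-1.0, -3.5, 4.6]
finger_gap: 0.0596
grasp_force: 63.4
```

```bash
cat > pl.py <<'E'
from g import *
from kin import ik,K,fk
pg=np.array([.4947,.3587,.086]);Rg=np.array([[.115,.934,.339],[.32,-.358,.877],[.94,.008,-.34]]);u,_,v=np.linalg.svd(Rg);Rg=u@v
PL=np.r_[.5485,-.0983,0]
def place(d,dz=0):
    Z=Rn.from_euler('z',d,degrees=True).as_matrix();return PL+Z@(pg-U)+[0,0,.006+dz],Z@Rg
E
python3 - <<'E'
from pl import *
sd=s["q"]
print("ring",px("scene",[[292,198]],0.005),px("side",[[288,234]],0.005))
for z in(.15,.25,.35):
  R=level(w,0)
  for x,Rr,n in((pg+[0,0,z],Rg,"lift"),(pg+[0,0,z],R,"level"),(pg+[0,0,z],R@np.diag([-1,-1,1]),"inv")):
    print(z,n,[q.round().astype(int) for q in ik(x,Rr,K,12)])
for d in(-30,-45,-60,-75):
  for dz in(.01,.15):
    p,R=place(d,dz);print(d,dz,[q.round().astype(int) for q in ik(p,R,K,12)])
E
```

```text
[   8.1   34.2  -24.6 -104.8  -58.1 -121.7] 13.4 [0.4947 0.3587 0.086 ]
ring [[0.41184092 0.02482585 0.005     ]] [[0.41797151 0.0214596  0.005     ]]
0.15 lift [array([  13,   15,  -19,  -91,  -51, -151])]
0.15 level [array([   4,   27,  -26, -110,  -75, -124])]
0.15 inv [array([   4,   27,  -26, -110,  -75,   56])]
0.25 lift [array([  18,    6,  -13,  -80,  -48, -172])]
0.25 level [array([   5,   15,  -21, -106,  -69, -141])]
0.25 inv [array([   5,   15,  -21, -106,  -69,   39])]
0.35 lift [array([ 22,   0,  -6, -68, -47, 169])]
0.35 level [array([   8,    5,  -14, -100,  -63, -158])]
0.35 inv [array([   8,    5,  -14, -100,  -63,   22])]
-30 0.01 [array([ -37,   33,  -20,  -89,  -66, -130])]
-30 0.15 [array([ -34,   17,  -16,  -81,  -65, -152])]
-45 0.01 [array([ -39,   31,  -29, -103,  -59, -121])]
-45 0.15 [array([ -34,   12,  -23,  -90,  -53, -151])]
-60 0.01 [array([ -41,   31,  -39, -122,  -58, -108])]
-60 0.15 [array([ -32,    8,  -29, -104,  -40, -145])]
-75 0.01 [array([ -40,   33,  -50, -145,  -65,  -94])]
-75 0.15 [array([ -33,    6,  -37, -127,  -32, -128])]
```

Request:
play_rows([
  [[0.01, 0, -0.003], [0, 0, 0], -1],
  [[0.03, 0, -0.011], [0, 0, 0], -1],
  [[0.055, 0, -0.02], [0, 0.03, 0], -1],
  [[0.08, 0, -0.029], [0, 0.09, 0], -1],
  [[0.105, 0, -0.038], [0, 0.16, 0], -1],
  [[0.13, 0, -0.047], [0, 0.23, 0], -1],
  [[0.15, 0, -0.054], [0, 0.3, 0], -1],
  [[0.165, 0.001, -0.06], [0, 0.34, 0], -1],
  [[0.17, 0.001, -0.061], [0, 0.348, 0], -1],
  [[0.17, 0.001, -0.061], [0, 0.348, 0], -1],
])

```text
clock: 14.65
ee_pos: [0.4945, 0.3597, 0.266]
ee_rot: [[-0.007, 0.934, 0.358], [0.003, -0.358, 0.934], [1.0, 0.008, -0.001]]
force: [0.6, 0.1, -4.7]
finger_gap: 0.0594
grasp_force: 63.4
```

Request:
play_rows([
  [[0, 0, 0], [0, 0, -0.08], -1],
  [[0, 0, 0], [0, 0, -0.24], -1],
  [[0, 0, 0], [0, 0, -0.4], -1],
  [[0, 0, 0], [0, 0, -0.56], -1],
  [[0, 0, 0], [0, 0, -0.72], -1],
  [[0, 0, 0], [0, 0, -0.88], -1],
  [[0, 0, 0], [0, 0, -1.04], -1],
  [[0, 0, 0], [0, 0, -1.2], -1],
  [[0, 0, 0], [0, 0, -1.36], -1],
  [[0, 0, 0], [0, 0, -1.52], -1],
])

```text
clock: 15.9
ee_pos: [0.4944, 0.3598, 0.2654]
ee_rot: [[-0.933, 0.037, 0.358], [0.357, -0.013, 0.934], [0.039, 0.999, -0.001]]
force: [0.6, -0.5, -4.0]
finger_gap: 0.0594
grasp_force: 63.7
```

Request:
play_rows([
  [[0, 0, 0], [0, 0, -0.16], -1],
  [[0, 0, 0], [0, 0, -0.32], -1],
  [[0, 0, 0], [0, 0, -0.48], -1],
  [[0, 0, 0], [0, 0, -0.64], -1],
  [[0, 0, 0], [0, 0, -0.8], -1],
  [[0, 0, 0], [0, 0, -0.96], -1],
  [[0, 0, 0], [0, 0, -1.12], -1],
  [[0, 0, 0], [0, 0, -1.28], -1],
  [[0, 0, 0], [0, 0, -1.44], -1],
  [[0, 0, 0], [0, 0, -1.6], -1],
])

```text
clock: 17.15
ee_pos: [0.4944, 0.3598, 0.2654]
ee_rot: [[-0.009, -0.934, 0.358], [0.002, 0.358, 0.934], [-1.0, 0.01, -0.001]]
force: [0.8, -0.2, -3.2]
finger_gap: 0.0596
grasp_force: 63.6
```

Request:
play_rows([
  [[0, 0, 0], [0, 0, -0.02], -1],
  [[0, 0, 0], [0, 0, -0.02], -1],
  [[0, 0, 0], [0, 0, -0.02], -1],
  [[0, 0, 0], [0, 0, -0.02], -1],
  [[0, 0, 0], [0, 0, -0.02], -1],
  [[0, 0, 0], [0, 0, -0.02], -1],
  [[0, 0, 0], [0, 0, -0.02], -1],
  [[0, 0, 0], [0, 0, -0.02], -1],
  [[0, 0, 0], [0, 0, -0.02], -1],
])

```text
clock: 18.27
ee_pos: [0.4947, 0.3596, 0.2661]
ee_rot: [[0.006, -0.934, 0.358], [-0.002, 0.358, 0.934], [-1.0, -0.006, 0.001]]
force: [0.5, 0.2, -3.0]
finger_gap: 0.0593
grasp_force: 63.6
```

Run:
```python
from g import *
b=camera("side");a=camera("scene")
f=lambda i:cv2.resize(i,None,fx=2,fy=2,interpolation=cv2.INTER_CUBIC)
M=np.zeros((400,800,3),np.uint8);M[:,:400]=f(b[150:350,130:330]);M[:,400:]=f(a[130:330,230:430])
cv2.imwrite("pics/i.png",M[...,::-1])
```

```text
[   4.2   23.2  -24.7 -109.3  -73.4   51.1] 18.275 [0.4947 0.3596 0.2661]
```

View pics/i.png

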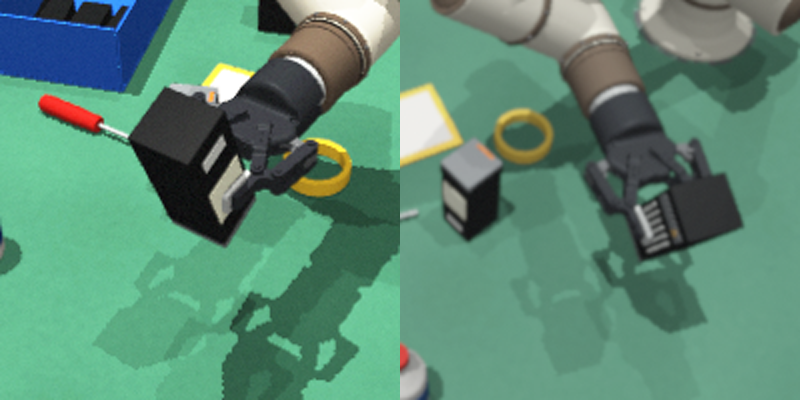

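The unit is upside down in the gripper, foot on top and cover shut underneath. I'll roll it back upright.

Request:
play_rows([
  [[0, 0, 0], [0, 0, 0.08], -1],
  [[0, 0, 0], [0, 0, 0.24], -1],
  [[0, 0, 0], [0, 0, 0.4], -1],
  [[0, 0, 0], [0, 0, 0.56], -1],
  [[0, 0, 0], [0, 0, 0.72], -1],
  [[0, 0, 0], [0, 0, 0.88], -1],
  [[0, 0, 0], [0, 0, 1.04], -1],
  [[0, 0, 0], [0, 0, 1.2], -1],
  [[0, 0, 0], [0, 0, 1.36], -1],
  [[0, 0, 0], [0, 0, 1.52], -1],
])

```text
clock: 19.62
ee_pos: [0.4946, 0.3596, 0.2661]
ee_rot: [[-0.932, -0.048, 0.358], [0.358, 0.018, 0.934], [-0.051, 0.999, 0.0]]
force: [-0.7, 0.1, -4.3]
finger_gap: 0.0589
grasp_force: 63.7
```

Request:
play_rows([
  [[0, 0, 0], [0, 0, 0.16], -1],
  [[0, 0, 0], [0, 0, 0.32], -1],
  [[0, 0, 0], [0, 0, 0.48], -1],
  [[0, 0, 0], [0, 0, 0.64], -1],
  [[0, 0, 0], [0, 0, 0.8], -1],
  [[0, 0, 0], [0, 0, 0.96], -1],
  [[0, 0, 0], [0, 0, 1.12], -1],
  [[0, 0, 0], [0, 0, 1.28], -1],
  [[0, 0, 0], [0, 0, 1.44], -1],
  [[0, 0, 0], [0, 0, 1.61], -1],
])

```text
clock: 20.88
ee_pos: [0.4946, 0.3596, 0.2661]
ee_rot: [[-0.011, 0.934, 0.358], [0.004, -0.358, 0.934], [1.0, 0.012, 0.0]]
force: [-0.2, -0.1, -4.3]
finger_gap: 0.0594
grasp_force: 63.4
```

Run:
```python
from pl import *
p,R=place(-45,.2);rel(p0,R0,p,R);print(p)
for z in(.2,.03):
  p,R=place(-45,z);print([q.round() for q in ik(p,R,K,3,seed=s["q"])])
```

```text
[   4.2   23.2  -24.7 -109.3  -73.4 -128.6] 20.875 [0.4946 0.3596 0.2661]
t [0.0234, 0.2281, -0.396] r [-0.7768, -0.337, 0.1397]
[ 0.56554127 -0.09172391  0.292     ]
[array([ -31.,    6.,  -20.,  -85.,  -51., -161.])]
[array([ -38.,   28.,  -28., -102.,  -58., -125.])]
```

Request:
play_rows([
  [[0.04, 0.005, -0.01], [0, 0, 0], -1],
  [[0.07, 0.025, -0.045], [-0.05, -0.02, 0.01], -1],
  [[0.08, 0.05, -0.09], [-0.13, -0.06, 0.02], -1],
  [[0.08, 0.078, -0.135], [-0.22, -0.09, 0.04], -1],
  [[0.08, 0.104, -0.18], [-0.31, -0.13, 0.06], -1],
  [[0.08, 0.13, -0.225], [-0.4, -0.17, 0.07], -1],
  [[0.08, 0.155, -0.27], [-0.5, -0.21, 0.09], -1],
  [[0.08, 0.182, -0.315], [-0.59, -0.25, 0.1], -1],
  [[0.07, 0.205, -0.355], [-0.68, -0.3, 0.12], -1],
  [[0.05, 0.222, -0.385], [-0.75, -0.33, 0.135], -1],
])

```text
clock: 22.12
ee_pos: [0.563, -0.0798, 0.321]
ee_rot: [[0.292, 0.431, 0.854], [0.151, -0.902, 0.404], [0.945, 0.011, -0.328]]
force: [0.5, 0.6, -4.2]
finger_gap: 0.0594
grasp_force: 64.0
```

Run:
```python
from pl import *
p,R=place(-45,.03);rel(p0,R0,p,R);print(p)
```

```text
[ -29.7    3.7  -18.4  -82.6  -51.3 -165.9] 22.125 [ 0.563  -0.0798  0.321 ]
t [-0.189, 0.0096, 0.0627] r [-0.0234, -0.0128, 0.0118]
[ 0.56554127 -0.09172391  0.122     ]
```

Request:
play_rows([
  [[-0.01, 0.004, 0.003], [-0.01, -0.005, 0.005], -1],
  [[-0.035, 0.0096, 0.012], [-0.023, -0.013, 0.012], -1],
  [[-0.065, 0.0096, 0.021], [-0.023, -0.013, 0.012], -1],
  [[-0.095, 0.0096, 0.031], [-0.023, -0.013, 0.012], -1],
  [[-0.125, 0.0096, 0.041], [-0.023, -0.013, 0.012], -1],
  [[-0.15, 0.0096, 0.05], [-0.023, -0.013, 0.012], -1],
  [[-0.17, 0.0096, 0.056], [-0.023, -0.013, 0.012], -1],
  [[-0.182, 0.0096, 0.06], [-0.023, -0.013, 0.012], -1],
  [[-0.189, 0.0096, 0.063], [-0.023, -0.013, 0.012], -1],
  [[-0.189, 0.0096, 0.063], [-0.023, -0.013, 0.012], -1],
])

```text
clock: 23.38
ee_pos: [0.5658, -0.0904, 0.1203]
ee_rot: [[0.31, 0.408, 0.859], [0.143, -0.913, 0.382], [0.94, 0.004, -0.342]]
force: [-0.6, -0.3, -4.0]
finger_gap: 0.0598
grasp_force: 64.2
```

Run:
```python
from pl import *
p,R=place(-45,0.0);rel(p0,R0,p,R)
b=camera("side");a=camera("scene")
f=lambda i:cv2.resize(i,None,fx=4,fy=4,interpolation=cv2.INTER_CUBIC)
M=np.zeros((520,800,3),np.uint8);M[:,:400]=f(b[110:240,200:300]);M[:,400:]=f(a[110:240,180:280])
cv2.imwrite("pics/j.png",M[...,::-1])
```

```text
[ -38.3   28.   -28.2 -101.7  -58.2 -125.2] 23.375 [ 0.5658 -0.0904  0.1203]
t [-0.0269, 0.001, 0.0089] r [-0.0023, 0.0017, -0.0027]
```

View pics/j.png

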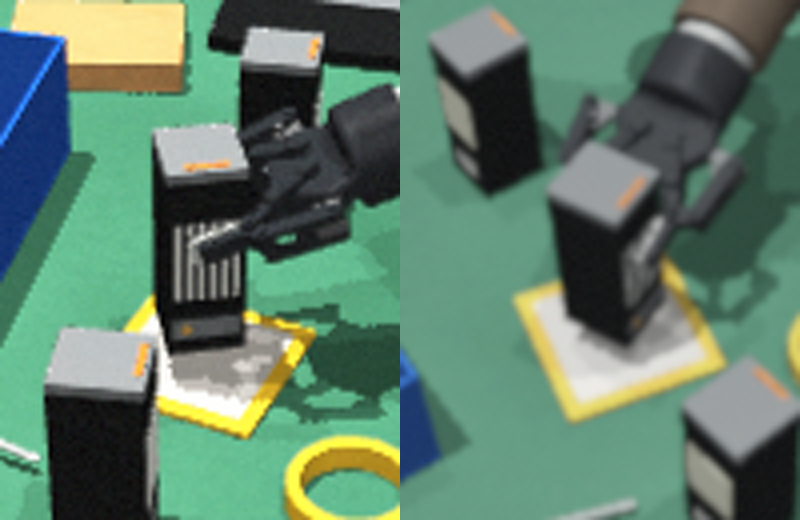

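The unit is upright over the plate with its cover shut. I'll lower it slowly.

Request:
play_rows([
  [[-0.006, 0.001, 0.002], [0, 0, 0], -1],
  [[-0.012, 0.001, 0.004], [0, 0, 0], -1],
  [[-0.017, 0.001, 0.006], [0, 0, 0], -1],
  [[-0.02, 0.001, 0.007], [0, 0, 0], -1],
  [[-0.022, 0.001, 0.008], [0, 0, 0], -1],
  [[-0.023, 0.001, 0.0083], [0, 0, 0], -1],
  [[-0.024, 0.001, 0.0087], [0, 0, 0], -1],
])

```text
clock: 24.35
ee_pos: [0.5662, -0.0916, 0.0952]
ee_rot: [[0.309, 0.408, 0.859], [0.144, -0.913, 0.382], [0.94, 0.006, -0.341]]
force: [-0.3, 0.0, -3.6]
finger_gap: 0.0595
grasp_force: 64.2
```

Request:
play_rows([
  [[-0.001, 0, 0.0003], [0, 0, 0], -1],
  [[-0.002, 0, 0.0007], [0, 0, 0], -1],
  [[-0.002, 0, 0.0007], [0, 0, 0], -1],
])

```text
clock: 24.72
ee_pos: [0.566, -0.0916, 0.0929]
ee_rot: [[0.31, 0.408, 0.859], [0.144, -0.913, 0.382], [0.94, 0.005, -0.342]]
force: [0.3, 0.1, -4.0]
finger_gap: 0.0593
grasp_force: 64.2
```

Request:
play_rows([
  [[-0.0007, 0, 0.0003], [0, 0, 0], -1],
  [[-0.0014, 0, 0.0005], [0, 0, 0], -1],
  [[-0.002, 0, 0.0007], [0, 0, 0], -1],
  [[-0.002, 0, 0.0007], [0, 0, 0], -1],
])

```text
clock: 25.22
ee_pos: [0.5662, -0.0915, 0.0921]
ee_rot: [[0.307, 0.409, 0.859], [0.144, -0.913, 0.383], [0.941, 0.006, -0.339]]
force: [-5.1, -1.2, 4.5]
finger_gap: 0.0596
grasp_force: 64.8
```

Request:
play_rows([
  [[0, 0, 0], [0, 0, 0], 0.3],
  [[0, 0, 0], [0, 0, 0], 1],
  [[0, 0, 0], [0, 0, 0], 1],
  [[0, 0, 0], [0, 0, 0], 1],
  [[0, 0, -0.02], [0, 0, 0], 1],
  [[0, 0, -0.05], [0, 0, 0], 1],
  [[0, 0, -0.09], [0, 0, 0], 1],
  [[0, 0, -0.13], [0, 0, 0], 1],
  [[0, 0, -0.15], [0, 0, 0], 1],
  [[0, 0, -0.15], [0, 0, 0], 1],
])

```text
clock: 26.48
ee_pos: [0.4362, -0.1498, 0.1429]
ee_rot: [[0.31, 0.406, 0.86], [0.145, -0.914, 0.38], [0.94, 0.007, -0.342]]
force: [0.8, 0.5, 0.5]
finger_gap: 0.0854
grasp_force: 0.0
```

Run:
```python
from g import *
b=camera("side");a=camera("scene")
f=lambda i:cv2.resize(i,None,fx=4,fy=4,interpolation=cv2.INTER_CUBIC)
M=np.zeros((520,800,3),np.uint8);M[:,:400]=f(b[130:260,200:300]);M[:,400:]=f(a[120:250,190:290])
cv2.imwrite("pics/k.png",M[...,::-1])
```

```text
[ -54.5   22.3  -33.6  -87.9  -67.1 -126.2] 26.475 [ 0.4362 -0.1498  0.1429]
```

View pics/k.png

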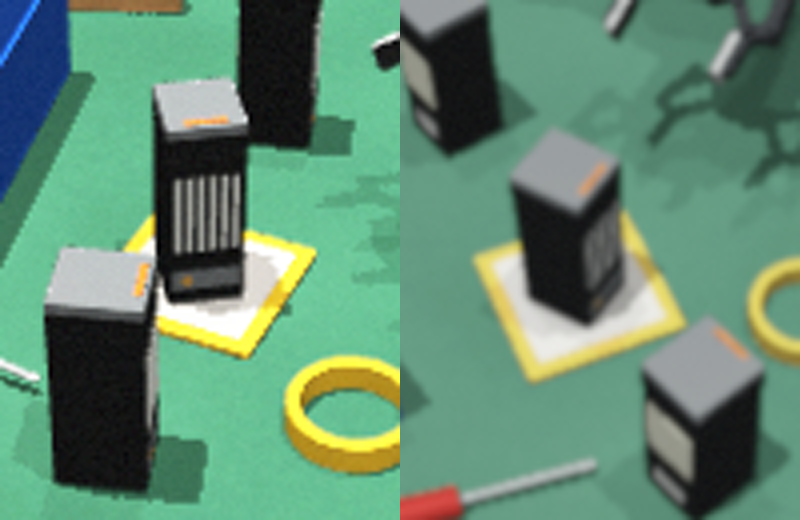

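The unit stands upright near the plate's centre with its cover shut, both other units are where they were, and the arm is clear.

```bash
python3 -c "
from cell import *
print(finish_job())"
```

```text
the job is handed in; nothing more can be done
None
```

I pressed the cover shut, held the unit upside down for about a second and stood it back upright near the middle of the plate, leaving the other two units where they were; the job is handed in, but no verdict came back.

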